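Show a printed bracket's first layer to the flat viewer and the tilted microscope

ROBOT

A 6-joint arm with a two-finger parallel gripper is mounted at the origin on the work surface. World frame = base frame: x ahead of the robot, y to its left, z up, the work surface at z = 0. Lengths are in mm, angles in rad, forces in N, time in s.
With the tool pointing down it reaches from about 400 to 825 mm from the base axis. Payload 7 kg.
Tool frame: the origin (TCP) lies at the very end of the fingers, on their centre line; the grasp point (between the pads) lies 19 mm behind it; z points along the fingers, x is the direction in which the jaws open and shut, and the axes are right-handed (so a half turn about z gives the same grasp; the last joint's range is limited). The gripper opens to 85 mm and grips with 20 to 120 N. Pads are 22 mm wide; open, the fingers measure 114 mm over their backs; the gripper's body (76 mm by 85 mm) begins 54 mm behind the grasp point. The pads swing forward as they close: fully open they stand 13 mm farther back than shut.
Start: joints at [0.288, 0.359, 0.012, 0, -1.224, -0.288], TCP at [674.978, -0.019, 231.302] pointing down, gripper open.
Joint ranges: [-3.07, 3.07], [-1.43, 2.12], [-1.02, 1.25], [-3.03, 1.67], [-3.05, -0], [-3.03, 3.03]. Speed limits (rad/s): [2.39, 2.39, 3.01, 3.14, 3.14, 3.14].

INTERFACE

Orientations are given as a rotation vector (axis times angle).
In Python, from workcell import arm gives the robot as it stands. The module is installed in compiled form; this text tells all that it offers.
- The arm moves only by the shell command python3 -m jog 'ROWS' [OPENING] [FORCE]. ROWS is text: rows parted by semicolons, each of 6 numbers parted by spaces: the shift along the tool's x, y, z in m, then the turn, a rotation vector about the tool's x, y, z in degrees. In form: tx ty tz ax ay az; .... A call has 1 to 20 rows; each row is the pose to reach, as a shift and turn from the pose commanded when the call began, along the tool's axes at that moment; what a row does not reach only later rows make up. A row lasts 1/12 s, in which the tool goes at most 41.7 mm and 7.16 degrees, less where a joint would pass 70% of its speed; a pose out of reach is approached as far as the arm can. A call with a gripper value outside its range is refused whole. OPENING is the finger opening in m, from 0 to 0.0854, set as the call begins (- or left out, the last holds). The fingers move at their own pace and stop on an object; FORCE is the grip in N (left out, the last holds). Time passes only in rows, so rows that repeat a pose let the fingers close. It gives the time, the measured TCP pose, the force and the opening at its end, in the units of the state.
- arm.sense(): the state, without advancing time (a new reading comes with each control period).
- arm.read_camera(name): name is "scene" or "side" or "wrist"; returns the picture (400x640x3 uint8, red, green, blue); there is no depth.
- arm.camera_info(name): a dict with "fx", "fy", "cx", "cy" (pixels), "D" ([k1, k2, p1, p2, k3] as OpenCV has them; the pictures are not rectified), "xyz" and "rotation" of the camera in the world. Camera axes: x right, y down, z forward; pixel columns grow to the right and rows downward; lengths in mm; the calibration is good to about 2 mm. A picture is of the moment at which its call begins: read the wrist's pose just before it. camera_info takes no time and is no camera call; for the wrist camera it gives the pose at the moment of the call.
- arm.job_done(): hands the job in, once; it reports no verdict.
Trained networks look in the newest picture that a camera, given by its name, has taken for a name from the list of things; names that differ only in an ending like _2 or _b are one class to them, and where a whole thing is asked for, a point or a joint stands for the part that bears it (a point fixed in the world has none). Each returns a list of dicts, best first, with "confidence" (0 to 1); they miss things now and then, are a little off and sometimes report something else, mostly with a low value. They report only what shows in the picture. A call takes as long as a camera call. They do not tell look-alikes from the thing itself.
- arm.trace(camera, thing): "region" (400x640 bool, what is visible of it) and "box" ([left, top, right, bottom] in pixels, round what is visible of it).
- arm.mark_of(camera, thing): "uv" ([column, row] in pixels: a listed point, or the origin of a listed thing).
The state is a dict: "t": time; "joint_pos": joint angles; "qvel": joint speeds; "joint_torque": joint torques, N m; "position": TCP position; "tool_rot": TCP orientation; "contact_force": force on the tool from outside, world axes, zero at the start; "torque": the same for the moment, N m; "grip_width": finger opening in mm.
Only numpy, scipy, OpenCV 4.12 (cv2) and the standard library are available. Lean on these libraries where they do the work, as an engineer would, in place of code of your own. Each camera call takes 0.05 s, during which the arm holds its last target. There are 200 camera calls.

TASK

Take the big web bracket (the full-size plate with the flat upright web across it) off the build plate and hold it level in the air over the flat viewer's window, its underside centred midway between the tips of the two posts and its long side running from post to post, for two seconds. Then carry it to the tilted microscope and hold it square to the lens, web away from the lens, with the centre of its underside midway between the two yoke pivots and its long side running from pivot to pivot; finish there, still holding it steady in the air in the gripper. Leave the microscope's tilt as it is set, and the other prints and loose things where they lie.

Things in the scene. Friction and masses are not known exactly. Their poses are not given: they have to be found in the camera images.
- bracket: the big web bracket, a white plastic print of about 60 g, lying on the build plate: base plate 80 (x) x 56 (y) x 6 (z) mm with one upright web in its middle, 10 mm thick (x), 44 mm wide (y), from 6 to 36 mm above the underside. Origin: centre of the underside; x along the long side, z up. Half a turn about z makes no difference. Pinch the web from above, fingers closing along x
- build_plate: removable dark printer plate, 220 x 220 mm, 4 mm thick, with a tab on one side, fixed flat on the table, with four prints on it about 110 mm apart. Origin: centre of its underside, on the table; top face at z = 4 mm
- viewer: flat viewer: grey box 120 (x) x 150 (y) x 40 (z) mm, fixed on the table, with a dark glass window in its top that looks straight up, and two slim steel posts, 8 mm thick with 10 mm ball tips, at y = -68 and +68 mm, ball centres 155 mm above the table. Origin: centre of its underside, z up, y from post to post
- viewer_spot (a point): point in the air midway between the centres of the two ball tips of the viewer, 155 mm above the table: where the centre of the bracket's underside belongs for the first view
- station: foot of the tilted microscope, fixed: base from -40 to +120 mm in x, -110 to +110 mm in y, 12 mm thick; two posts 22 x 10 mm at y = -102 and +102 mm, reaching 192 mm above the table, pivot discs on their outsides to 200 mm. Origin: on the table midway between the posts; +x points away from the robot's side
- microscope: black camera tube, 44 mm across, in a metal yoke tilted about two pivots (stiff; 0.3 to 0.65 rad from plumb). Origin: midway between the pivots, 190 mm above the table: the bracket's underside centre belongs here at the end. y: from pivot to pivot, level; z: viewing axis from lens through origin, up and leaning to the station's -x. Yoke arms at y = -90 and +90 mm, up to 5 mm beyond the pivots
- lens (a point): centre of the microscope's lens, 84 mm from the microscope's origin along its -z
- boss_plate: same white base plate, 80 x 56 x 6 mm, with a round boss, 26 mm across and 30 mm tall, instead of a web; leave it
- small_bracket: smaller look-alike, base plate 44 x 56 x 6 mm with the same web; leave it
- spacer: white printed ring, 48 mm across, 16 mm tall; leave it
- scraper: scraper lying on the table beyond the work; leave it
- glue_stick: upright white stick, 28 mm across, 90 mm tall, beyond the viewer; leave it
- wash_bottle: clear bottle with a blue cap, 64 mm across, 160 mm tall, on the right; leave it
- hex_driver: screwdriver lying on the left; leave it
Mind the look-alikes: they are no part of the job. Leave any green look-alike of the bracket alone.

How it is judged (in metres and radians):
On the way:
1. the bracket is held level and still over the flat viewer, its underside centred midway between the post tips, for one second (distance between bracket and viewer_spot below 0.018 m and angle between the z axis of bracket and the z axis of viewer, either way round below 0.16 rad and angle between bracket's own z axis and vertical below 1.2 rad and angle between the x axis of bracket and the y axis of viewer, either way round below 0.16 rad and linear speed of bracket below 0.03 m/s and contact force between the fingers and bracket above 0.5 N), for 1 s.
At the end, for the whole second after the job is handed in: Bracket held still in the fingers, touching nothing of the microscope: underside centre within 18 mm of midway between the yoke pivots, square to the viewing axis within 9 degrees, web up, long side along the pivot line within 9 degrees. Before, the same at the flat viewer, level, for 1 s (distance between bracket and microscope below 0.018 m and angle between the z axis of bracket and the z axis of microscope, either way round below 0.16 rad and angle between bracket's own z axis and vertical below 1.2 rad and angle between the x axis of bracket and the y axis of microscope, either way round below 0.16 rad and linear speed of bracket below 0.03 m/s and contact force between the fingers and bracket above 0.5 N and contact force between bracket and station below 0.1 N); the arm keeps its last pose, push and grip.
It fails at once if another print or a loose thing is moved more than 25 mm (distance of any of boss_plate, small_bracket, spacer, scraper, glue_stick, wash_bottle, hex_driver from where it was at the start of the episode above 0.025 m).
It fails at once if the microscope is pushed out of its tilt (its lens moves more than 15 mm) (distance of lens from where it was at the start of the episode above 0.015 m).
It also fails if it takes over 51 s, if anything falls off the work surface, if the arm or the gripper's body presses on something with over 40 N, if the wrist force passes 120 N, or if a joint passes its speed limit or range.

## Working session

There is one attempt and no reset: what is moved stays moved. The work goes in short steps, Python scripts to look and compute and a shell command to move; the robot and the scene stay as the last step left them, time stands still between calls to the robot, and variables do not carry over. Pictures are saved under pics/ and viewed, about 8 in all and at most 12, crops included, and the job is handed in when it is done.

```bash
mkdir -p pics; cat > look.py <<'E'
from workcell import arm
import cv2,numpy as np
def snap(n,f):
    im=arm.read_camera(n); cv2.imwrite('pics/'+f,cv2.cvtColor(im,cv2.COLOR_RGB2BGR)); return im
E
python3 - <<'E'
from look import *
print(arm.sense())
for n in ['scene','side','wrist']:
    print(n,arm.camera_info(n))
    im=snap(n,n+'0.png')
    for t in ['bracket','build_plate','viewer','viewer_spot','station','microscope','lens','boss_plate','small_bracket','spacer']:
        print(t,[(np.round(d['uv']).tolist(),round(d['confidence'],2)) for d in arm.mark_of(n,t)][:4])
E
```

```text
{'t': 0.0, 'joint_pos': array([ 2.88116145e-01,  3.59393600e-01,  1.10519225e-02, -3.69663631e-04,
       -1.22410540e+00, -2.88105642e-01]), 'qvel': array([ 0.00018987,  0.00095671,  0.00074862,  0.00086256,  0.00112946,
       -0.00057443]), 'joint_torque': array([ 2.55543900e-04, -5.83324420e+01,  2.93422562e+01,  6.93659976e+00,
       -6.00149287e-03, -1.14765509e-06]), 'position': array([ 6.74508411e+02, -1.14516792e-02,  2.30352810e+02]), 'tool_rot': array([-1.81158324e-04, -3.13991117e+00,  2.13212186e-04]), 'contact_force': array([0.63235058, 0.04936337, 0.24197589]), 'torque': array([ 0.03637078, -0.00475524,  0.05149388]), 'grip_width': 85.30808990673437}
scene {'fx': 461.40662043072456, 'fy': 461.40662043072456, 'cx': 317.3421961201257, 'cy': 195.11180403188328, 'D': array([0.04370001, 0.        , 0.        , 0.        , 0.        ]), 'xyz': array([1004.88041404,  983.73649493, 1061.55946525]), 'rotation': array([-0.65433737, -2.59720933,  1.23962406])}
bracket [([310.0, 148.0], 0.74), ([340.0, 155.0], 0.71), ([310.0, 184.0], 0.54)]
build_plate []
viewer [([332.0, 231.0],
[... 943 characters left out ...]
.0], 0.7)]
lens [([276.0, 157.0], 0.88), ([320.0, 172.0], 0.67)]
boss_plate [([360.0, 247.0], 0.73)]
small_bracket [([376.0, 288.0], 0.85), ([339.0, 201.0], 0.26)]
spacer [([396.0, 268.0], 0.63)]
wrist {'fx': 309.34917399383085, 'fy': 309.34917399383085, 'cx': 320.2548071808524, 'cy': 200.95729678660828, 'D': array([0.00484774, 0.        , 0.        , 0.        , 0.        ]), 'xyz': array([675.04073086, -71.25430669, 372.75804312]), 'rotation': array([-7.21519593e-04, -3.10943135e+00, -4.40205247e-01])}
bracket []
build_plate []
viewer [([489.0, 181.0], 0.93)]
viewer_spot []
station [([418.0, 348.0], 0.56)]
microscope []
lens []
boss_plate []
small_bracket [([416.0, 347.0], 0.51)]
spacer []
```

```bash
python3 - <<'E'
import cv2
for n,(a,b,c,d) in {'scene':(160,80,460,320),'side':(180,100,480,360)}.items():
    im=cv2.imread(f'pics/{n}0.png'); im=im[b:d,a:c]
    cv2.imwrite(f'pics/{n}0c.png',cv2.resize(im,None,fx=800/300*0.86,fy=800/300*0.86,interpolation=cv2.INTER_CUBIC))
E
```

```text
(no output)
```

View pics/scene0c.png

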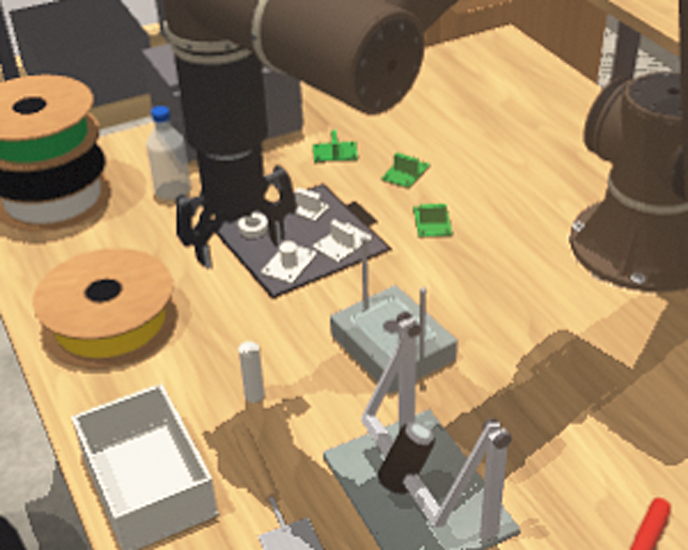

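View pics/side0c.png

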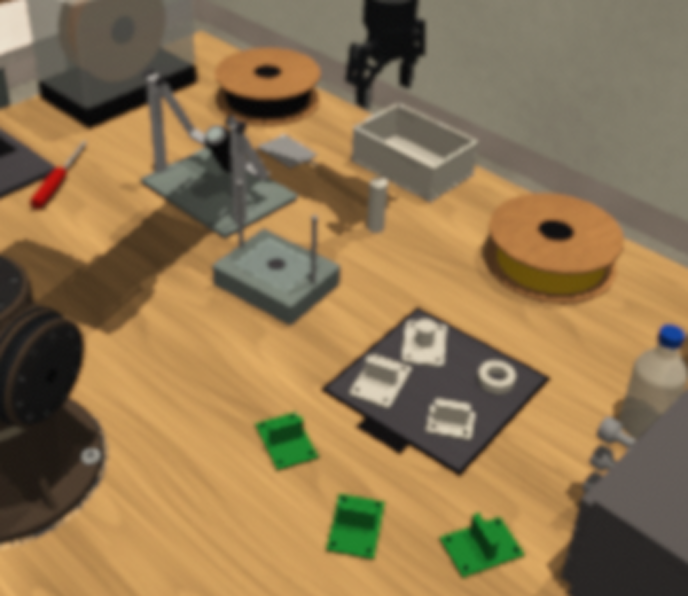

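View pics/wrist0.png

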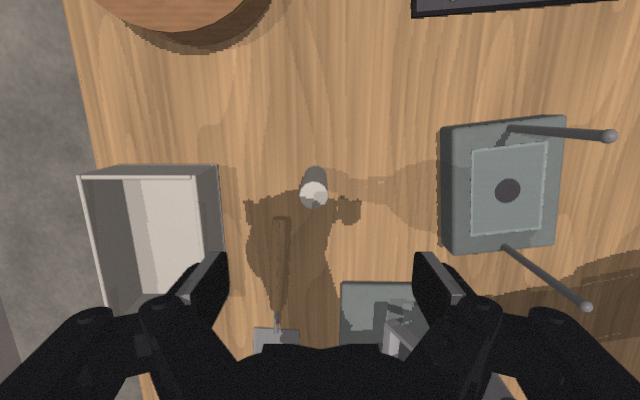

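Scene picture: white prints are boss plate (284,195), a web bracket A (310,184), web bracket B (297,171) and the ring (270,179); green look-alikes lie off the plate. Side picture: A at (346,265), B at (377,282), boss (364,247), ring (396,264). Wrist picture shows the viewer, with its ball tips at about (610,136) and (588,307). I'll rectify the plate region onto the print's top plane to compare A and B by size.

```bash
cat >> look.py <<'E'
from scipy.spatial.transform import Rotation as Ro
def proj(P,info):
    R=Ro.from_rotvec(info['rotation']).as_matrix(); P=np.atleast_2d(P).astype(float)
    K=np.array([[info['fx'],0,info['cx']],[0,info['fy'],info['cy']],[0,0,1]])
    return cv2.projectPoints(P,cv2.Rodrigues(R.T)[0],-R.T@info['xyz'],K,info['D'])[0][:,0]
def ray(uv,info):
    K=np.array([[info['fx'],0,info['cx']],[0,info['fy'],info['cy']],[0,0,1]])
    n=cv2.undistortPoints(np.array([[uv]],float),K,info['D'])[0,0]
    d=Ro.from_rotvec(info['rotation']).as_matrix()@np.r_[n,1]; return info['xyz'],d/np.linalg.norm(d)
def onz(uv,info,z):
    o,d=ray(uv,info); return o+d*(z-o[2])/d[2]
def tri(l):
    A=0;b=0;r=[ray(u,i) for u,i in l]
    for o,d in r:
        M=np.eye(3)-np.outer(d,d);A=A+M;b=b+M@o
    p=np.linalg.solve(A,b); return p,[round(float(np.linalg.norm(np.cross(p-o,d))),1) for o,d in r]
def ortho(im,info,x0,x1,y0,y1,z,s):
    # image: column=-y (right), row=-x (up = +x)
    X,Y=np.meshgrid(np.arange(x1,x0,-1/s),np.arange(y1,y0,-1/s),indexing='ij')
    p=proj(np.c_[X.ravel(),Y.ravel(),np.full(X.size,z)],info).astype(np.float32).reshape(*X.shape,2)
    return cv2.remap(im,p[...,0],p[...,1],cv2.INTER_CUBIC)
E
python3 - <<'E'
from look import *
I={n:arm.camera_info(n) for n in['scene','side']}
for n,uvs in {'side':[(345.7,264.8),(377,282),(364,247),(396,264)],'scene':[(310,184),(297,171),(284,195),(270,179)]}.items():
    for u in uvs: print(n,u,onz(u,I[n],10).round(0))
c=onz((366,265),I['side'],10); x,y=c[:2]
x,y=round(x),round(y); print(x,y)
o=[ortho(cv2.imread(f'pics/{n}0.png'),I[n],x-130,x+130,y-130,y+130,10,1.5) for n in I]
cv2.imwrite('pics/ortho.png',np.hstack(o))
E
```

```text
side (345.7, 264.8) [ 427. -232.   10.]
side (377, 282) [ 440. -343.   10.]
side (364, 247) [ 529. -220.   10.]
side (396, 264) [ 540. -338.   10.]
scene (310, 184) [ 415. -236.   10.]
scene (297, 171) [ 421. -333.   10.]
scene (284, 195) [ 526. -224.   10.]
scene (270, 179) [ 533. -337.   10.]
471 -276
```

View pics/ortho.png

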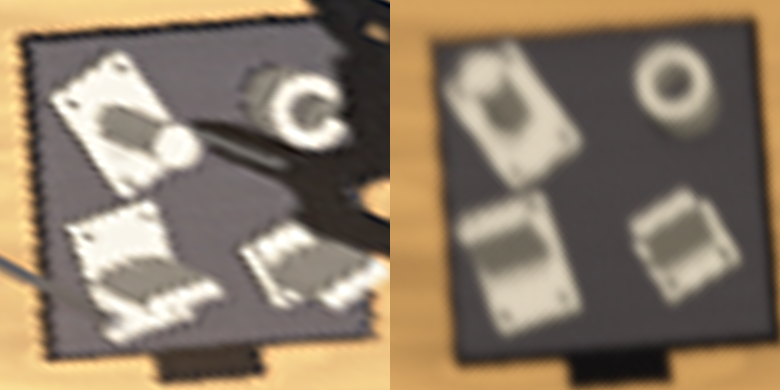

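A (scene 310,184; side 346,265) is about 80 × 56 with a web in the middle, so it is the big bracket. B is about 44 long, so it is the small one. Next I'll locate the viewer tips and pivots.

```bash
python3 - <<'E'
from look import *
I={n:arm.camera_info(n) for n in['scene','side','wrist']}
a,b=onz((610,136),I['wrist'],155),onz((588,307),I['wrist'],155); print('tips',a.round(1),b.round(1),np.linalg.norm(a-b),((a+b)/2).round(1),np.degrees(np.arctan2(*(a-b)[[1,0]])))
print('scene',onz((319.2,193.4),I['scene'],155),onz((344.5,207.3),I['scene'],155))
P=[tri([((336.6,220.4),I['scene']),((247.6,134),I['side'])]),tri([((376.7,268.4),I['scene']),((283.4,154.5),I['side'])])]
P2=[tri([((336.6,220.4),I['scene']),((283.4,154.5),I['side'])]),tri([((376.7,268.4),I['scene']),((247.6,134),I['side'])])]
print(P);print(P2)
x=(cv2.imread('pics/scene0.png')[205:325,290:390],cv2.imread('pics/side0.png')[125:205,235:335])
cv2.imwrite('pics/piv.png',np.hstack([cv2.resize(x[0],None,fx=4,fy=4,interpolation=cv2.INTER_CUBIC),np.pad(cv2.resize(x[1],None,fx=4,fy=4,interpolation=cv2.INTER_CUBIC),((0,160),(0,0),(0,0)))]))
E
```

```text
tips [475.2 -54.8 155. ] [457.8  81.3 155. ] 137.14854263384572 [466.5  13.2 155. ] -82.70280314132641
scene [492.6312582  -11.14300376 155.        ] [457.28380292  84.39173911 155.        ]
[(array([516.80786847, 243.72960479, 247.30693511]), [51.9, 51.9]), (array([542.78397987, 270.88728   , 129.53867194]), [66.6, 66.6])]
[(array([527.64527191, 155.60506926, 190.2116583 ]), [2.0, 2.0]), (array([529.88137919, 356.29199867, 190.08060673]), [4.3, 4.3])]
```

View pics/piv.png

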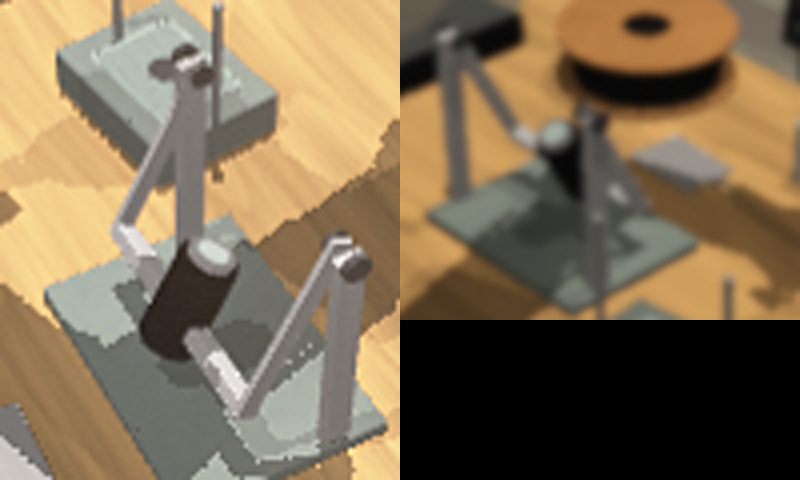

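The pivots triangulate to (528,156,190) and (530,356,190), about 200 mm apart, so the microscope origin is near (529,256,190). The viewer tips are 137 mm apart, centred at (466.5,13.2). I'll hover over bracket A.

```bash
python3 -m jog '0.25 -0.234 0.05 0 0 -21; 0.25 -0.234 0.05 0 0 -21; 0.25 -0.234 0.05 0 0 -21; 0.25 -0.234 0.05 0 0 -21; 0.25 -0.234 0.05 0 0 -21; 0.25 -0.234 0.05 0 0 -21; 0.25 -0.234 0.05 0 0 -21; 0.25 -0.234 0.05 0 0 -21; 0.25 -0.234 0.05 0 0 -21; 0.25 -0.234 0.05 0 0 -21; 0.25 -0.234 0.05 0 0 -21; 0.25 -0.234 0.05 0 0 -21' 0.06 60
python3 - <<'E'
from look import *
print(arm.sense()['joint_pos'].round(3))
snap('scene','scene1.png'); snap('side','side1.png')
i=arm.camera_info('wrist'); im=snap('wrist','w1.png'); np.save('w1.npy',i,allow_pickle=True)
o=ortho(cv2.cvtColor(im,cv2.COLOR_RGB2BGR),i,340,510,-320,-150,10,3); cv2.imwrite('pics/w1o.png',o)
E
```

```text
t: 2.65
position: [425.8, -233.9, 181.7]
tool_rot: [-0.572, 3.088, -0.001]
contact_force: [0.6, 0.3, -0.5]
grip_width: 60.0
[-0.096  0.085 -0.467  0.    -1.017  0.463]
```

View pics/w1o.png

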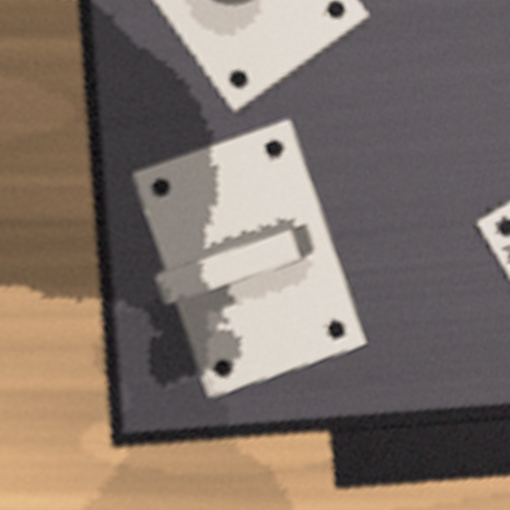

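The rectified wrist crop shows bracket A with corners (133,173), (291,119), (366,344) and (211,397). That is 79 × 56 mm with the flat web across the middle, so it is the full-size web bracket. Its centre is (424,-233.5) and its yaw 18.8°.

```bash
python3 -m jog '0.001 0.001 0.035 0 0 2.2; 0.001 0.001 0.07 0 0 2.2; 0.001 0.001 0.1 0 0 2.2; 0.001 0.001 0.125 0 0 2.2; 0.001 0.001 0.145 0 0 2.2; 0.001 0.001 0.157 0 0 2.2; 0.001 0.001 0.165 0 0 2.2; 0.001 0.001 0.165 0 0 2.2; 0.001 0.001 0.165 0 0 2.2' 0.04
python3 -m jog '0 0 0 0 0 0; 0 0 0 0 0 0; 0 0 0 0 0 0; 0 0 0 0 0 0; 0 0 0 0 0 0; 0 0 0 0 0 0; 0 0 0 0 0 0; 0 0 0 0 0 0' 0 60
```

```text
t: 3.55
position: [424.2, -233.2, 16.3]
tool_rot: [0.514, -3.099, -0.0]
contact_force: [-0.9, 0.5, -0.3]
grip_width: 39.8
t: 4.22
position: [424.6, -233.5, 17.4]
tool_rot: [-0.513, 3.097, -0.001]
contact_force: [-0.4, 1.6, 6.8]
grip_width: 8.6
```

```bash
python3 -m jog '0 0 -0.01 0 0 0; 0 0 -0.025 0 0 0; 0 0 -0.05 0 0 0; 0 0 -0.08 0 0 0; 0 0 -0.11 0 0 0; 0 0 -0.14 0 0 0; 0 0 -0.17 0 0 0; 0 0 -0.195 0 0 0; 0 0 -0.21 0 0 0; 0 0 -0.215 0 0 0; 0 0 -0.215 0 0 0'
python3 - <<'E'
from look import *
i=arm.camera_info('wrist'); im=snap('wrist','w2.png'); s=arm.sense(); print(s['joint_pos'].round(3),s['position'],s['tool_rot'])
R=Ro.from_rotvec(s['tool_rot']).as_matrix()
# expected bracket corners (tool frame): underside 12.3 mm beyond TCP, top of plate 6.3
for z in (6.3,):
    c=[s['position']+R@np.array([a,b,z]) for a in(-40,40) for b in(-28,28)]
    print(proj(c,i).round(0).tolist())
E
```

```text
t: 5.13
position: [424.1, -233.5, 232.8]
tool_rot: [-0.512, 3.096, -0.001]
contact_force: [0.0, 0.4, -1.6]
grip_width: 8.9
[-0.096  0.038 -0.396 -0.    -1.135  0.424] [ 423.48570062 -233.2905632   231.31061165] [-5.12555430e-01  3.09845636e+00  2.44422242e-04]
[[241.0, 202.0], [248.0, 299.0], [400.0, 202.0], [393.0, 299.0]]
```

View pics/w2.png

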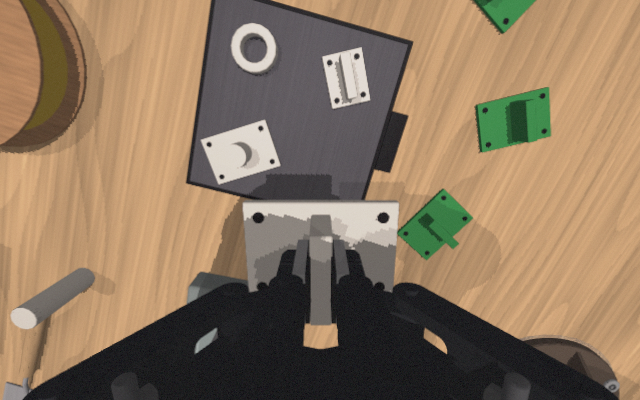

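The bracket hangs level. Its front corners at (243,202) and (398,202) match the predicted (241,202) and (400,202), and the other prints are undisturbed. Next it goes over the viewer.

```bash
python3 -m jog '-0.009 0.016 0 0 0 -5.6; -0.018 0.033 0 0 0 -11.8; -0.027 0.049 0 0 0 -17.7; -0.036 0.066 0 0 0 -23.6; -0.046 0.084 0 0 0 -30; -0.056 0.102 0 0 0 -36.5; -0.066 0.12 0 0 0 -43; -0.076 0.139 0 0 0 -49.5; -0.086 0.157 0 0 0 -56; -0.096 0.175 0 0 0 -62.5; -0.105 0.192 0 0 0 -68.6; -0.112 0.206 0 0 0 -73.5; -0.117 0.215 0 0 0 -77; -0.12 0.22 0 0 0 -78.5; -0.12 0.22 0.02 0 0 -78.5; -0.12 0.22 0.04 0 0 -78.5; -0.12 0.22 0.055 0 0 -78.5; -0.12 0.22 0.064 0 0 -78.5; -0.12 0.22 0.064 0 0 -78.5; -0.12 0.22 0.064 0 0 -78.5'
python3 - <<'E'
from look import *
i=arm.camera_info('wrist'); s=arm.sense(); a=snap('scene','scene2.png'); b=snap('wrist','w3.png'); 
print(s['joint_pos'].round(3),s['position'],s['tool_rot'])
for t in('viewer_spot',): print([(np.round(d['uv']),d['confidence']) for d in arm.mark_of('scene',t)])
si=arm.camera_info('scene')
t=np.array([[475.2,-54.8,155],[457.8,81.3,155]]); print('scene',proj(t,si),'wrist',proj(t,i))
x=cv2.imread('pics/scene2.png')[150:290,270:410]; y=cv2.imread('pics/w3.png')[:,120:520]
cv2.imwrite('pics/v2.png',np.hstack([cv2.resize(x,(400,400),interpolation=cv2.INTER_CUBIC),y]))
E
```

```text
t: 6.85
position: [466.2, 13.1, 166.9]
tool_rot: [2.357, -2.075, -0.001]
contact_force: [-0.3, 1.3, -0.1]
grip_width: 9.2
[ 0.452  0.068 -0.524  0.    -0.98   1.245] [466.17135368  13.08984407 166.93942434] [ 2.35660832e+00 -2.07513882e+00 -6.24462033e-04]
[(array([330., 197.]), 0.9), (array([341., 265.]), 0.55), (array([276., 301.]), 0.53)]
scene [[317.61321175 184.22401989]
 [343.83077325 206.76727233]] wrist [[445.95450507 246.32071497]
 [191.1424624  246.43772187]]
```

View pics/v2.png

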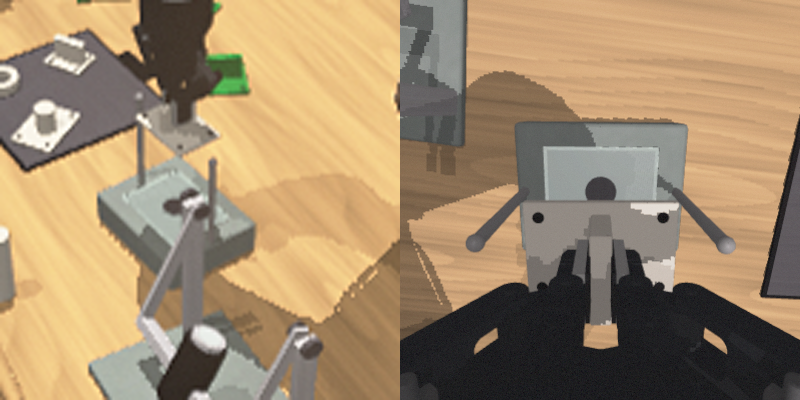

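In the wrist view the ball tips sit at (196,243) and (447,245). I predicted (191,246) and (446,246), so the bracket is centred and aligned within about 3 mm. Now the 2 s hold.

```bash
python3 -m jog '0 0 0 0 0 0; 0 0 0 0 0 0; 0 0 0 0 0 0; 0 0 0 0 0 0; 0 0 0 0 0 0; 0 0 0 0 0 0; 0 0 0 0 0 0; 0 0 0 0 0 0; 0 0 0 0 0 0; 0 0 0 0 0 0; 0 0 0 0 0 0; 0 0 0 0 0 0; 0 0 0 0 0 0; 0 0 0 0 0 0; 0 0 0 0 0 0; 0 0 0 0 0 0'
python3 -m jog '0 0 0 0 0 0; 0 0 0 0 0 0; 0 0 0 0 0 0; 0 0 0 0 0 0; 0 0 0 0 0 0; 0 0 0 0 0 0; 0 0 0 0 0 0; 0 0 0 0 0 0; 0 0 0 0 0 0; 0 0 0 0 0 0; 0 0 0 0 0 0; 0 0 0 0 0 0'
python3 -m jog '0 0 -0.02 0 0 0; 0 0 -0.05 0 0 0; 0 0 -0.09 0 0 0; 0 0 -0.13 0 0 0; 0 0 -0.16 0 0 0; 0 0 -0.18 0 0 0; 0 0 -0.185 0 0 0; 0 0 -0.185 0 0 0'
python3 - <<'E'
from look import *
i=arm.camera_info('wrist'); s=arm.sense(); np.save('w4.npy',i,allow_pickle=True)
snap('wrist','w4.png'); snap('side','side4.png'); snap('scene','scene4.png')
print(s['position'],i['xyz'],Ro.from_rotvec(i['rotation']).as_matrix()[:,2])
for n in('scene','side','wrist'):
    for t in('microscope','lens','station'): print(n,t,[(np.round(d['uv'],1).tolist(),round(d['confidence'],2)) for d in arm.mark_of(n,t)][:3])
I={n:arm.camera_info(n) for n in['scene','side']}
p=np.array([[528,154,190],[530,358,190]]);
for n in I: print(n,proj(p,I[n]).round(1).tolist())
print('lens',tri([((343.75,269.5),I['scene']),((274.5,159.2),I['side'])]))
E
```

```text
t: 8.33
position: [466.4, 13.5, 167.3]
tool_rot: [-2.358, 2.075, -0.0]
contact_force: [1.2, -0.1, -0.8]
grip_width: 8.8
t: 9.33
position: [466.4, 13.5, 167.3]
tool_rot: [-2.358, 2.075, -0.0]
contact_force: [0.5, -0.2, -0.8]
grip_width: 9.0
t: 10.0
position: [466.9, 13.7, 353.9]
tool_rot: [-2.356, 2.074, -0.002]
contact_force: [0.8, 0.2, -1.0]
grip_width: 8.5
[466.93168439  13.6811358  353.85702135] [536.25569708  21.44254247 495.52629065] [-0.27280154 -0.03303673 -0.96150294]
scene microscope [([269.2, 250.4], 0.68)]
scene lens [([344.2, 267.9], 0.89)]
scene station [([351.8, 290.4], 0.94)]
side microscope [([295.4, 228.2], 0.53), ([373.5, 266.6], 0.52), ([274.7, 154.6], 0.52)]
side lens [([273.1, 156.9], 0.8)]
side station [([266.1, 187.7], 0.61)]
wrist microscope []
wrist lens [([115.3, 57.4], 0.79)]
wrist station [([164.8, 95.9], 0.97)]
scene [[335.5, 220.0], [375.3, 268.7]]
side [[283.2, 154.8], [246.1, 133.9]]
lens (array([567.21512412, 257.55212467, 109.42919519]), [6.0, 6.0])
```

```bash
python3 -m jog '-0.015 0 0 0 0 0; -0.04 0.001 0 0 0 0; -0.07 0.002 0 0 0 2; -0.105 0.003 0 0 0 4; -0.14 0.003 0 0 0 6; -0.175 0.004 0 0 0 7.6; -0.205 0.005 0 0 0 7.6; -0.23 0.005 0 0 0 7.6; -0.242 0.005 0 0 0 7.6; -0.2455 0.005 0 0 0 7.6; -0.2455 0.005 0 0 0 7.6; -0.2455 0.005 0 0 0 7.6'
python3 - <<'E'
from look import *
i=arm.camera_info('wrist'); s=arm.sense(); np.save('w5.npy',i,allow_pickle=True)
snap('wrist','w5.png')
print(s['position'],s['joint_pos'].round(2))
n='wrist'
for t in('microscope','lens','station'): print(n,t,[(np.round(d['uv'],1).tolist(),round(d['confidence'],2)) for d in arm.mark_of(n,t)][:3])
p=np.array([[527.6,154,190],[530,358,190],[567,257.5,109]]); print(proj(p,i).round(1).tolist())
E
```

```text
t: 11.6
position: [430.3, 255.8, 352.3]
tool_rot: [2.215, -2.227, 0.0]
contact_force: [0.4, -0.2, -1.1]
grip_width: 8.7
[430.2868637  255.76198919 352.27320516] [ 0.93  0.01 -0.15  0.   -1.41  0.64]
wrist microscope [([544.1, 142.6], 0.35)]
wrist lens [([314.2, 49.8], 0.94)]
wrist station [([315.0, 94.0], 0.57)]
[[429.8, 80.0], [207.2, 78.5], [317.4, 50.4]]
```

View pics/w5.png

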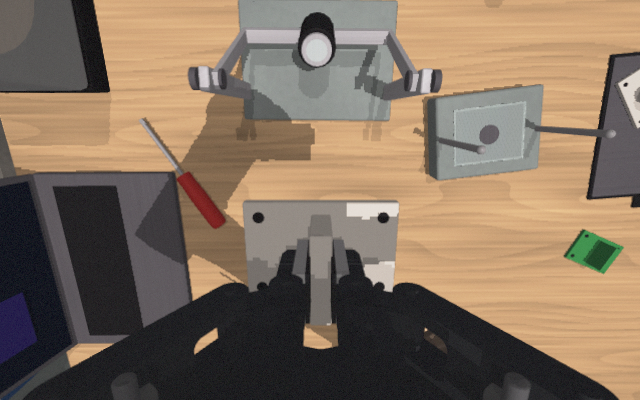

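The wrist view shows the yoke tops at about (207,78) and (424,80), the lens at (316,49), and the base's near edge on row 120 from columns 244 to 391. I'll fit the station pose to all of these.

```bash
python3 - <<'E'
from look import *
from scipy.optimize import least_squares
i=np.load('w5.npy',allow_pickle=True).item(); I={n:arm.camera_info(n) for n in['scene','side']}
L=tri([((344,268.5),I['scene']),((273.8,158),I['side']),((316,49.5),i)]); print('lens',L)
def model(p):
    x,y,yaw,th=p; c,s=np.cos(yaw),np.sin(yaw); W=lambda a,b,z:np.array([x+c*a-s*b,y+s*a+c*b,z])
    piv=[W(0,-102,190),W(0,102,190)]; lens=W(84*np.sin(th),0,190-84*np.cos(th)); base=[W(-40,110,12),W(-40,-110,12)]
    out=[proj(lens,i)[0]-[316,49.5],proj(lens,I['scene'])[0]-[344,268.5],proj(lens,I['side'])[0]-[273.8,158],
     np.array([proj(q,i)[0] for q in piv]).mean(0)-[315.5,79], proj(base[0],i)[0]-[244,119],proj(base[1],i)[0]-[391,121.5],
     proj(piv[0],I['scene'])[0]-[337,220.5],proj(piv[1],I['scene'])[0]-[377,269.5],proj(piv[0],I['side'])[0]-[283.4,154.5],proj(piv[1],I['side'])[0]-[247.6,134]]
    return np.concatenate(out)
r=least_squares(model,[529,257,0,0.45],x_scale=[1,1,.01,.01],loss='soft_l1'); print(r.x); print(r.fun.reshape(-1,2).round(1).tolist())
x,y,yaw,th=r.x
for tilt in (th,):
    B=np.c_[[np.cos(yaw)*np.cos(th),np.sin(yaw)*np.cos(th),np.sin(th)],[-np.sin(yaw),np.cos(yaw),0],[-np.sin(th)*np.cos(yaw),-np.sin(th)*np.sin(yaw),np.cos(th)]]
    # tool: z=-B z, x=-B y, y = z x x
    T=np.c_[-B[:,1],np.cross(-B[:,2],-B[:,1]),-B[:,2]]
    def cmd(d): # TCP target at 12.3+d mm above origin along mic z
        P=np.array([x,y,190])+B[:,2]*(12.3+d)
        yawc=np.radians(277.3-7.6); R0=np.c_[[np.cos(yawc),np.sin(yawc),0],[np.sin(yawc),-np.cos(yawc),0],[0,0,-1]]
        p0=np.array([430,256,352.3])  # command
        return P.round(1),(R0.T@(P-p0)).round(1),np.degrees(Ro.from_matrix(R0.T@T).as_rotvec()).round(2)
    for d in(0,60,110):print(d,*cmd(d))
np.save('st.npy',r.x)
s=arm.sense();print(s['position'],s['tool_rot'])
E
```

```text
lens (array([566.66762502, 259.10758854, 114.40161963]), [5.3, 5.1, 0.3])
[ 5.28596502e+02  2.58879051e+02 -1.49239084e-02  4.70985079e-01]
[[0.6, 0.1], [-2.1, -0.7], [-1.2, 0.1], [-0.2, 0.5], [0.0, -0.0], [-0.9, -1.1], [-0.7, 0.0], [-1.1, 0.0], [-0.9, 0.1], [-1.9, -0.4]]
0 [523. 259. 201.] [ -3.4 -93.  151.3] [26.99  0.13  0.54]
60 [495.8 259.4 254.4] [ -3.7 -65.8  97.9] [26.99  0.13  0.54]
110 [473.1 259.7 299. ] [ -3.9 -43.1  53.3] [26.99  0.13  0.54]
[430.45899061 255.42945568 352.58054151] [-2.21390063e+00  2.22825779e+00  3.90731238e-05]
```

The fit is consistent, with residuals of 2 px or less: origin (528.6,258.9,190), yaw -0.9°, tilt 0.471 rad. I'll tilt 110 mm out along the viewing axis, then advance along that axis.

```bash
python3 -m jog '0 -0.004 0.006 2 0 0; -0.001 -0.012 0.014 6 0 0.1; -0.002 -0.02 0.025 11 0 0.2; -0.003 -0.028 0.035 16 0 0.3; -0.004 -0.036 0.044 21 0.1 0.4; -0.004 -0.041 0.05 25 0.1 0.5; -0.004 -0.043 0.053 27 0.1 0.5; -0.004 -0.043 0.053 27 0.1 0.5; -0.004 -0.05 0.068 27 0.1 0.5; -0.004 -0.059 0.085 27 0.1 0.5; -0.004 -0.068 0.102 27 0.1 0.5; -0.004 -0.077 0.12 27 0.1 0.5; -0.0035 -0.085 0.136 27 0.1 0.5; -0.0035 -0.09 0.146 27 0.1 0.5; -0.0035 -0.093 0.1515 27 0.1 0.5; -0.0035 -0.093 0.1515 27 0.1 0.5; -0.0035 -0.093 0.1515 27 0.1 0.5; -0.0035 -0.093 0.1515 27 0.1 0.5'
python3 - <<'E'
from look import *
i=arm.camera_info('wrist'); s=arm.sense(); print(s['joint_pos'].round(2),s['qvel'].round(3))
snap('wrist','w6.png'); snap('side','side6.png'); snap('scene','scene6.png')
R=Ro.from_rotvec(s['tool_rot']).as_matrix(); st=np.load('st.npy'); x,y,yaw,th=st
print('underside',s['position']+R[:,2]*12.3,'target',x,y,190)
z=-R[:,2]; print('tilt',np.arcsin(-z[0]),th,'xaxis',R[:,0])
m=arm.mark_of('scene','lens');print([(np.round(d['uv'],1).tolist(),round(d['confidence'],2)) for d in m][:2])
I={n:arm.camera_info(n) for n in['scene','side']}
c=[s['position']+R@np.array([a,b,12.3]) for a,b in((-40,-28),(40,-28),(40,28),(-40,28))]
W=lambda b:[x-np.sin(yaw)*b,y+np.cos(yaw)*b,190]
out=[]
for n,info,(a,b) in(('scene',I['scene'],(290,190)),('side',I['side'],(225,110))):
    im=cv2.imread(f'pics/{n}6.png'); k=4; im=cv2.resize(im[b:b+120,a:a+100],None,fx=k,fy=k,interpolation=cv2.INTER_CUBIC)
    q=lambda P:((proj(P,info)-[a,b]+.5)*k).round().astype(int)
    cv2.polylines(im,[q(c).reshape(-1,1,2)],True,(0,0,255),1)
    for p in q([W(-102),W(102)]): cv2.circle(im,tuple(map(int,p)),5,(255,0,0),1)
    out.append(im)
cv2.imwrite('pics/f6.png',np.hstack(out))
E
```

```text
t: 13.3
position: [523.7, 259.6, 202.0]
tool_rot: [-1.945, 1.974, -0.473]
contact_force: [-0.3, -0.6, -0.8]
grip_width: 8.4
[ 0.95  0.03 -0.84  0.78 -0.56 -0.04] [ 0.01  -0.007 -0.005  0.004  0.005 -0.005]
underside [529.33766519 259.54273919 191.02171632] target 528.5965021347431 258.8790506135569 190
tilt 0.47214613465492816 0.4709850791543432 xaxis [-0.01451441 -0.99989373 -0.00136456]
[([342.0, 267.6], 0.73)]
```

View pics/f6.png

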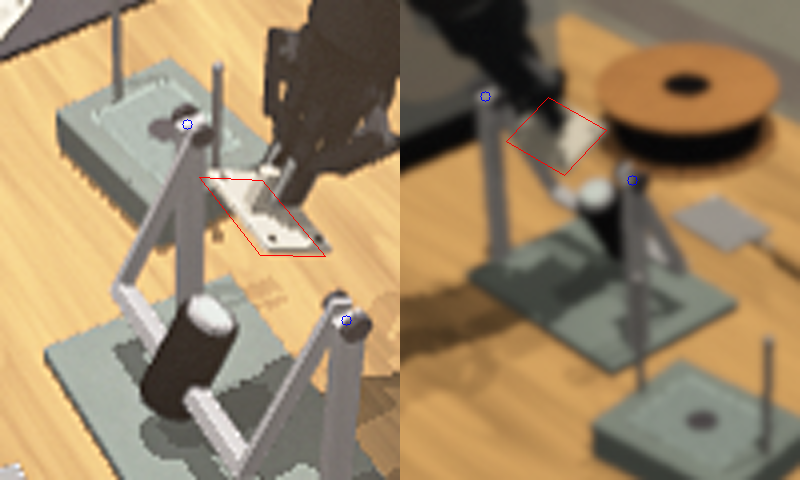

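View pics/w6.png

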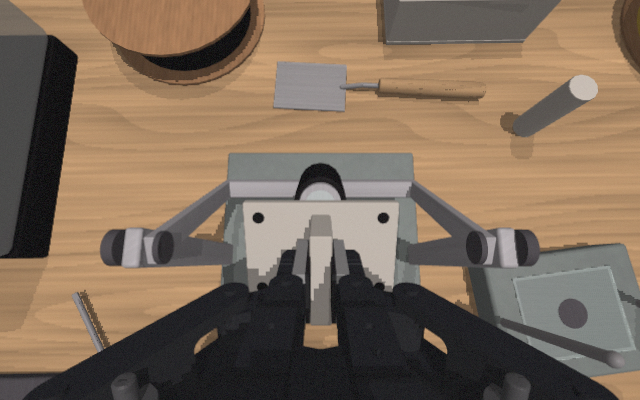

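The wrist view shows the pivots symmetric about column 320.5 and the bracket's mid column also at 320.5, clear of the yoke arms. One numeric check of tilt and pivots in the tool frame, then I hand in.

```bash
python3 -m jog '0 0 0 0 0 0; 0 0 0 0 0 0; 0 0 0 0 0 0; 0 0 0 0 0 0; 0 0 0 0 0 0; 0 0 0 0 0 0'
python3 - <<'E'
from look import *
i=arm.camera_info('wrist'); s=arm.sense(); R=Ro.from_rotvec(s['tool_rot']).as_matrix()
P=[[-102,0,12.3],[102,0,12.3],[0,-22,96.3],[0,-28,6.3]]
print(proj(s['position']+np.array(P)@R.T,i).round(1).tolist())
g=cv2.cvtColor(arm.read_camera('wrist'),cv2.COLOR_RGB2GRAY); print(g[150:210:2,320].tolist())
E
```

```text
t: 14.0
position: [523.2, 259.4, 200.8]
tool_rot: [-1.946, 1.974, -0.474]
contact_force: [-0.7, -0.1, 0.4]
grip_width: 9.1
[[129.6, 246.0], [507.9, 245.9], [319.2, 175.1], [318.5, 199.0]]
[152, 129, 132, 129, 132, 130, 45, 25, 19, 26, 21, 28, 17, 37, 34, 46, 145, 173, 172, 172, 187, 186, 188, 185, 185, 153, 162, 184, 184, 183]
```

```bash
python3 -c "
from workcell import arm
print(arm.job_done())"
```

```text
the job is handed in; nothing more can be done
None
```

I took the big web bracket off the build plate and held it over the viewer for more than 2 s. It then went to the tilted microscope, and I handed the job in at about 14 s with the bracket still gripped there. No verdict came back, so the results below are my own measurements.

- **Right print:** bracket A measured 79 × 56 mm with a flat web across its middle. The small bracket, the boss plate and the green look-alikes were left alone.
- **Viewer hold:** the post tips appeared within about 5 px of where I predicted them, so the bracket was centred to roughly 3 mm and held level.
- **Microscope, position:** the underside centre sits about 1–2 mm from the fitted point midway between the pivots. In the wrist picture the pivots are symmetric about the bracket's midline. The bracket touches nothing and the contact force is about zero.
- **Microscope, tilt:** the tool tilt is 0.472 rad against a fitted 0.471. The one slight disagreement is the lens rim, which showed about 7 px off its predicted place. That is at most 0.05–0.07 rad of uncertainty, and the limit is 0.16.
- **Other things:** the microscope showed no visible movement. I never re-measured the loose items; the arm kept clear of them, and those in view in the later pictures showed no disturbance.

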